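# Unstack the sharpening stones into their holders

### The arm

A 6-joint arm with a two-finger parallel gripper is mounted at the origin on a cart in front of the work surface, level with it; the furniture and walls round the work are solid. World frame = base frame: x ahead of the robot, y to its left, z up, the work surface at z = 0. Lengths are in m, angles in degrees, forces in N, time in s.
With the tool pointing down it reaches from about 0.4 to 0.825 m from the base axis. Payload 7 kg.
Tool frame: the origin (TCP) lies midway between the tips of the shut fingers; the grasp point (between the pads) lies 19 mm behind it; z points along the fingers, y is the line along which they close (so a half turn about z gives the same grasp; the last joint's range is limited). The gripper opens to 88 mm and grips with 3 to 60 N. Pads are 19 mm wide; open, the fingers measure 130 mm over their backs; the gripper's body (78 mm by 193 mm) begins 47 mm behind the grasp point.
Start: joints at [80.22, 20.546, 0.682, 0, -70.136, -16.507], TCP at [0.299, 0.605, 0.189] pointing down, gripper open.
Joint ranges: [-176.03, 176.03], [-82.01, 121.73], [-58.28, 71.71], [-173.87, 95.51], [-174.79, -0.11], [-173.66, 173.66]. Speed limits (degrees/s): [136.94, 136.94, 172.46, 180, 180, 180].

### API

Orientations are given as [roll, pitch, yaw] about the fixed x, y, z axes, in that order (R = Rz(yaw) Ry(pitch) Rx(roll)).
In Python, from plant import ctrl gives the robot as it stands.
- The arm moves only by the tool arm_command, never from a script. Its argument "steps" is a list of rows, each an object with "translation": the shift along the tool's x, y, z in mm, a list of three; "rotation": the turn, a rotation vector about the tool's x, y, z in units of 5 degrees (1.0 is 5 degrees), a list of three; "claw": the finger opening in mm, from 0 to 87.6. In form: [{"translation": [x, y, z], "rotation": [rx, ry, rz], "claw": claw}, ...]. A call has 1 to 5 rows; each row is the pose to reach, as a shift and turn from the pose commanded when the call began, along the tool's axes at that moment; what a row does not reach only later rows make up. A row lasts 1/10 s, in which the tool goes at most 50 mm and 8.59 degrees, less where a joint would pass 70% of its speed; a pose out of reach is approached as far as the arm can. A call with a gripper value outside its range is refused whole. The fingers move at their own pace and stop on an object; the grip force is fixed at half the most. Time passes only in rows, so rows that repeat a pose let the fingers close. It gives the time, the measured TCP pose, the force, the opening and the grip force at its end, in the units of the state.
- ctrl.get_obs(): the state, without advancing time (a new reading comes with each control period).
- ctrl.snapshot(name): name is "scene" or "top" or "wrist"; returns (picture, depth): 400x640x3 uint8, red, green, blue; 400x640 float32, m along the optical axis (not along the pixel's ray), 0 where there is no reading.
- ctrl.calibration(name): a dict with "vertical_fov" (degrees; the focal length in pixels is half the picture's height over the tangent of half this angle, whatever the lens; pixels are square), "cx", "cy" (the principal point, pixels), "rvec" (rotation vector, rad) and "tvec" (3), from world to camera coordinates, as OpenCV has them; the wrist camera has in their place "hand_eye" (4x4, takes a point from camera to tool coordinates, whose origin is the TCP and whose axes are the flange's). Camera axes: x right, y down, z forward; pixel columns grow to the right and rows downward; lengths in m; the calibration is good to about 2 mm. A picture is of the moment at which its call begins: read the wrist's pose just before it. calibration takes no time and is no camera call.
- ctrl.close_job(): hands the job in; it is judged then, once.
The state is a dict: "clock": time; "joint_pos": joint angles; "qvel": joint speeds; "tau": joint torques, N m; "tool_pos": TCP position; "orientation": TCP orientation; "force": force on the tool from outside, world axes, zero at the start; "moment": the same for the moment, N m; "opening": finger opening in m; "gripper_force": force on a finger pad.
Only numpy, scipy, OpenCV 4.12 (cv2) and the standard library are available. Lean on these libraries where they do the work, as an engineer would, in place of code of your own. Each camera call takes 0.05 s, during which the arm holds its last target. There are 200 camera calls.

### The job

Get the graver sharpening station ready: take the stack of four sharpening stones apart and set each one down, without dropping it, in the wooden holder made for its size, lying flat on the board, centred and square between the end cleats. Leave the two upright seal blanks standing where they are.

Things in the scene. Friction and masses are not known exactly. Their poses are not given: they have to be found in the camera images.
- stone_large_centre (a point): large bench stone, slate grey below and brown-grey above, undermost in the stack, lying on the desk: a loose flat block 116 mm long x 60 mm wide x 22 mm high. The point is its centre, half-way up; its y axis runs along the length, x across the width (grasp across the width), z up.
- stone_medium_centre (a point): medium stone, plain buff, lying on the large stone: a loose flat block 100 mm long x 46 mm wide x 20 mm high. The point is its centre, half-way up; its y axis runs along the length, x across the width (grasp across the width), z up.
- stone_cased_centre (a point): narrow whetstone in a dark grey sleeve, lying on the medium stone: a loose flat block 88 mm long x 30 mm wide x 17 mm high. The point is its centre, half-way up; its y axis runs along the length, x across the width (grasp across the width), z up.
- stone_small_centre (a point): small pale grey dressing stone, on top of the stack: a loose flat block 60 mm long x 22 mm wide x 18 mm high. The point is its centre, half-way up; its y axis runs along the length, x across the width (grasp across the width), z up.
- holder_large_seat (a point): wooden holder for the 116 x 60 mm stone, fixed to the desk: a flat board 152 x 68 mm, 6 mm thick, with a low cleat (10 mm wide, 7 mm high above the board) across each end; 132 mm clear between the cleats, long sides open. The point is the middle of the board's upper face, on which the stone lies, 6 mm above the desk; y runs along the length, x across, z up.
- holder_medium_seat (a point): wooden holder for the 100 x 46 mm stone, fixed to the desk: a flat board 136 x 54 mm, 6 mm thick, with a low cleat (10 mm wide, 7 mm high above the board) across each end; 116 mm clear between the cleats, long sides open. The point is the middle of the board's upper face, on which the stone lies, 6 mm above the desk; y runs along the length, x across, z up.
- holder_cased_seat (a point): wooden holder for the 88 x 30 mm stone, fixed to the desk: a flat board 124 x 38 mm, 6 mm thick, with a low cleat (10 mm wide, 7 mm high above the board) across each end; 104 mm clear between the cleats, long sides open. The point is the middle of the board's upper face, on which the stone lies, 6 mm above the desk; y runs along the length, x across, z up.
- holder_small_seat (a point): wooden holder for the 60 x 22 mm stone, fixed to the desk: a flat board 96 x 30 mm, 6 mm thick, with a low cleat (10 mm wide, 7 mm high above the board) across each end; 76 mm clear between the cleats, long sides open. The point is the middle of the board's upper face, on which the stone lies, 6 mm above the desk; y runs along the length, x across, z up.
- blank_tan_mid (a point): bystander: tan round seal blank standing upright on the desk, 16 mm across, 60 mm high; the point is its centre.
- blank_dark_mid (a point): bystander: dark brown round seal blank standing upright on the desk, 14 mm across, 60 mm high; the point is its centre.
Mind the look-alikes: they are no part of the job. What is shaped like the part that bears stone_large_centre but yellow is not meant.

How it is judged (in metres and radians):
At the end, for the whole second after the job is handed in: Each of the four stones lies flat on the board of its own holder (height within 3 mm, tilt under 0.07 rad), its centre within 11 mm of the holder's middle across and 12 mm along, square within 0.18 rad (either way round), at rest; both seal blanks still stand upright (x of stone_large_centre in the frame of holder_large_seat between -0.011 and 0.011 m and y of stone_large_centre in the frame of holder_large_seat between -0.012 and 0.012 m and z of stone_large_centre in the frame of holder_large_seat between 0.008 and 0.014 m and angle between the y axis of stone_large_centre and the y axis of holder_large_seat, either way round below 0.18 rad and angle between each of stone_large_centre, stone_medium_centre, stone_cased_centre, stone_small_centre's own z axis and vertical below 0.07 rad and linear speed of each of stone_large, stone_medium, stone_cased, stone_small below 0.01 m/s and x of stone_medium_centre in the frame of holder_medium_seat between -0.011 and 0.011 m and y of stone_medium_centre in the frame of holder_medium_seat between -0.012 and 0.012 m and z of stone_medium_centre in the frame of holder_medium_seat between 0.007 and 0.013 m and angle between the y axis of stone_medium_centre and the y axis of holder_medium_seat, either way round below 0.18 rad and x of stone_cased_centre in the frame of holder_cased_seat between -0.011 and 0.011 m and y of stone_cased_centre in the frame of holder_cased_seat between -0.012 and 0.012 m and z of stone_cased_centre in the frame of holder_cased_seat between 0.0055 and 0.0115 m and angle between the y axis of stone_cased_centre and the y axis of holder_cased_seat, either way round below 0.18 rad and x of stone_small_centre in the frame of holder_small_seat between -0.011 and 0.011 m and y of stone_small_centre in the frame of holder_small_seat between -0.012 and 0.012 m and z of stone_small_centre in the frame of holder_small_seat between 0.006 and 0.012 m and angle between the y axis of stone_small_centre and the y axis of holder_small_seat, either way round below 0.18 rad and angle between each of blank_tan_mid, blank_dark_mid's own z axis and vertical below 0.2 rad); the robot touches nothing.
It fails at once if a stone is dropped (moves faster than 0.6 m/s while no finger touches it) ((linear speed of stone_large above 0.6 m/s and contact force between stone_large and the fingers below 0.02 N) or (linear speed of stone_medium above 0.6 m/s and contact force between stone_medium and the fingers below 0.02 N) or (linear speed of stone_cased above 0.6 m/s and contact force between stone_cased and the fingers below 0.02 N) or (linear speed of stone_small above 0.6 m/s and contact force between stone_small and the fingers below 0.02 N)).
It fails at once if the upright tan seal blank is moved more than 15 mm or knocked over (distance of blank_tan_mid from where it was at the start of the episode above 0.015 m or angle between blank_tan_mid's own z axis and vertical above 0.3 rad).
It fails at once if the upright dark seal blank is moved more than 15 mm or knocked over (distance of blank_dark_mid from where it was at the start of the episode above 0.015 m or angle between blank_dark_mid's own z axis and vertical above 0.3 rad).
It also fails if it takes over 106 s, if anything falls off the work surface, if the arm or the gripper's body presses on something with over 40 N, if the wrist force passes 120 N, or if a joint passes its speed limit or range.

## Working session

There is one attempt and no reset: what is moved stays moved. The work goes in short steps, Python scripts to look and compute and a tool call to move; the robot and the scene stay as the last step left them, time stands still between calls to the robot, and variables do not carry over. Pictures are saved under pics/ and viewed, at most 14 in all, crops included, and the job is handed in when it is done.

Besides the shell and the picture viewer there is one more tool, called after ">>>" by a JSON object that holds its "method" and its "body". arm_command: Moves the arm, as the interface text tells. Its arguments: {"type":"object","properties":{"steps":{"type":"array"}},"required":["steps"]}

```bash
mkdir -p pics; ls; cat > h.py <<'E'
import numpy as np, cv2
from plant import ctrl
from scipy.spatial.transform import Rotation as R
def cam(n):
    c=ctrl.calibration(n); f=200/np.tan(np.radians(c["vertical_fov"])/2)
    if "hand_eye" in c:
        o=ctrl.get_obs(); T=np.eye(4); T[:3,:3]=R.from_euler("xyz",o["orientation"],degrees=True).as_matrix(); T[:3,3]=o["tool_pos"]
        return f,c["cx"],c["cy"],T@np.array(c["hand_eye"])
    T=np.eye(4); T[:3,:3]=cv2.Rodrigues(np.array(c["rvec"],float))[0]; T[:3,3]=np.ravel(c["tvec"])
    return f,c["cx"],c["cy"],np.linalg.inv(T)
def cloud(n):
    f,cx,cy,T=cam(n); p,d=ctrl.snapshot(n)
    v,u=np.mgrid[:400,:640]
    P=np.stack([(u-cx)/f*d,(v-cy)/f*d,d],-1)@T[:3,:3].T+T[:3,3]
    P[d<=0]=np.nan
    return p,P
def save(n,p,box=None,s=1):
    if box: x0,y0,x1,y1=box; p=p[y0:y1,x0:x1]
    cv2.imwrite("pics/"+n+".png",cv2.resize(p[:,:,::-1],None,fx=s,fy=s,interpolation=cv2.INTER_CUBIC))
E
python3 - <<'E'
from h import *
print(ctrl.get_obs())
for n in ["top","scene"]:
    p,P=cloud(n); save(n,p,s=1.25); np.savez(n,p=p,P=P); print(n,ctrl.calibration(n))
E
```

```text
pics
{'clock': 0.0, 'joint_pos': array([ 8.02204214e+01,  2.05906693e+01,  6.31318616e-01, -1.94877013e-02,
       -7.01358176e+01, -1.65052153e+01]), 'qvel': array([ 0.02663402, -0.03876642, -0.0158348 , -0.05987889,  0.01853017,
        0.05147173]), 'tau': array([ 1.68687733e-03, -5.82721066e+01,  2.93046981e+01,  6.99675232e+00,
        7.06955689e-03, -1.59748488e-04]), 'tool_pos': array([0.29871509, 0.60466476, 0.18791473]), 'orientation': array([ 1.79903548e+02, -9.47544586e-03, -2.62914229e+01]), 'force': array([0.91777767, 0.37624675, 0.21392381]), 'moment': array([ 0.06036221, -0.02516543, -0.03562244]), 'gripper_force': 0.0, 'opening': 0.08748701175664138}
top {'vertical_fov': 48.82987066971873, 'cx': 322.6085032920858, 'cy': 198.84624764088983, 'rvec': array([ 2.16622616, -2.15158501,  0.15686573]), 'tvec': array([0.27826287, 0.50761822, 1.23466835])}
scene {'vertical_fov': 47.83338487442698, 'cx': 311.6353175789206, 'cy': 201.46060370278192, 'rvec': array([ 2.05534094, -0.686622  ,  0.35446428]), 'tvec': array([-0.23975238,  0.33192255,  0.92821019])}
```

View pics/top.png

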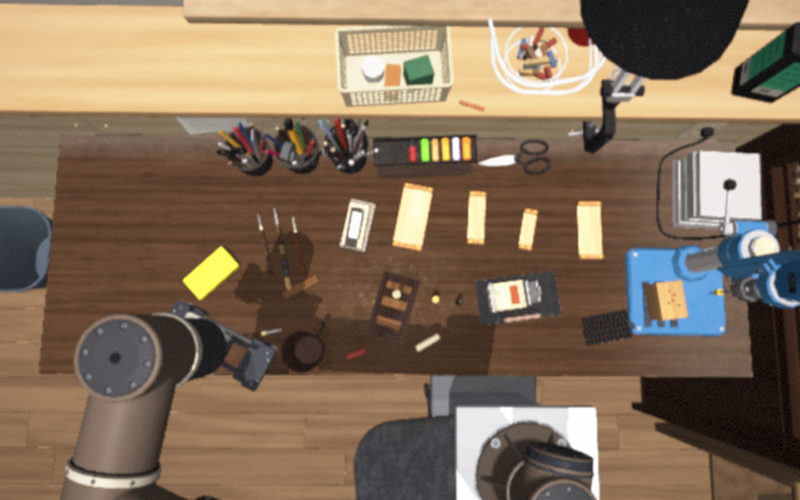

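View pics/scene.png

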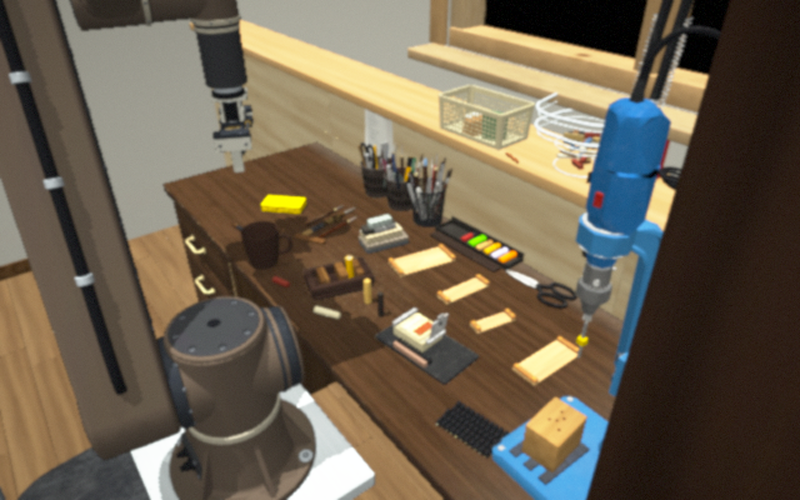

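The top view shows the stack at (357,225) in the 800-px image. The holders are at (412,217), (477,218), (528,229) and (590,230). The upright blanks are tan at (435,297) and dark at (459,299). There is a yellow decoy block at (210,272), so the grey/brown stack at (357,225) is the one meant. Next I take an enlarged crop and measurements.

```bash
python3 - <<'E'
from h import *
z=np.load("top.npz"); p,P=z["p"],z["P"]
save("crop1",p,(260,135,500,255),3.3)
hsv=cv2.cvtColor(p,cv2.COLOR_RGB2HSV)
def rect(m,name):
    n,l,s,c=cv2.connectedComponentsWithStats(m.astype(np.uint8))
    for i in range(1,n):
        if s[i,4]>25:
            q=P[l==i]; r=cv2.minAreaRect(q[:,:2].astype(np.float32)*1000)
            print(name,c[i].round(),s[i,4],np.round(np.nanmedian(q,0),3),[np.round(a,1) for a in r])
box=np.zeros(p.shape[:2],bool); box[140:215,310:500]=1
rect(box&(hsv[...,2]>170)&(P[...,2]<.03)&(P[...,2]>-.01),"hold")
b2=np.zeros_like(box); b2[150:210,265:310]=1
for lo,hi in [(.01,.03),(.03,.048),(.048,.066),(.066,.09)]: rect(b2&(P[...,2]>lo)&(P[...,2]<hi),(lo,hi))
b3=np.zeros_like(box); b3[220:260,300:380]=1
rect(b3&(P[...,2]>.03),"blank")
E
```

```text
hold [330. 173.] 1238 [0.586 0.26  0.006] [array([587.4, 260.6]), array([ 72.1, 153.6]), np.float64(79.2)]
hold [381. 174.] 589 [0.587 0.109 0.006] [array([585.9, 108.7]), array([ 42.8, 124.6]), np.float64(87.1)]
hold [471. 184.] 887 [ 0.557 -0.158  0.006] [array([ 558. , -159.9]), array([135.5,  60.7]), np.float64(0.1)]
hold [422. 183.] 366 [ 0.559 -0.012  0.007] [array([558.2, -13. ]), array([34.9, 96.7]), np.float64(79.2)]
(0.01, 0.03) [290. 179.] 247 [0.565 0.37  0.021] [array([563.5, 388.9]), array([ 59.1, 116.3]), np.float64(77.7)]
(0.03, 0.048) [286. 178.] 228 [0.563 0.381 0.041] [array([559.9, 393. ]), array([ 46.1, 100.4]), np.float64(79.2)]
(0.048, 0.066) [282. 182.] 155 [0.548 0.401 0.058] [array([553.3, 395.1]), array([31., 88.]), np.float64(80.7)]
(0.066, 0.09) [284. 180.] 174 [0.552 0.391 0.076] [array([554.2, 391.2]), array([22.1, 60.2]), np.float64(79.8)]
blank [317. 237.] 821 [0.398 0.297 0.039] [array([388.4, 301.4]), array([ 86.8, 120.2]), np.float64(74.2)]
blank [348. 239.] 28 [0.39  0.211 0.058] [array([391.4, 211.5]), array([14.2, 13.5]), np.float64(0.7)]
```

View pics/crop1.png

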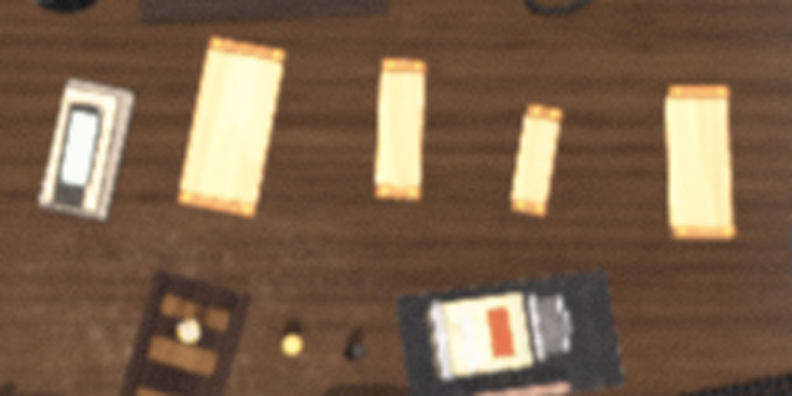

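The crop matches the depth measurements: there is one grey-brown stack, and the four holder sizes are unambiguous. The holders run large, cased, small, medium from left to right. I move over the stack.

>>> {"method": "arm_command", "body": {"steps": [{"translation": [45, 11, -30], "rotation": [0, 0, -1.3], "claw": 60}, {"translation": [92, 22, -50], "rotation": [0, 0, -2.6], "claw": 60}, {"translation": [138, 34, -60], "rotation": [0, 0, -3.25], "claw": 60}, {"translation": [185, 45, -60], "rotation": [0, 0, -3.25], "claw": 60}, {"translation": [230, 56, -60], "rotation": [0, 0, -3.25], "claw": 60}]}}

```text
clock: 0.6
tool_pos: [0.4813, 0.4521, 0.2494]
orientation: [-180.0, -0.0, -10.0]
force: [0.7, 0.3, 0.1]
opening: 0.0605
gripper_force: 0.0
```

```bash
cat >> h.py <<'E'
def go(x,y,z,yaw):
    o=ctrl.get_obs(); M=R.from_euler("xyz",o["orientation"],degrees=True)
    d=M.inv().apply(np.array([x,y,z])-o["tool_pos"])*1000
    r=(M.inv()*R.from_euler("xyz",[180,0,yaw],degrees=True)).as_rotvec(degrees=True)/5
    print("t",o["clock"].__round__(2),"pos",o["tool_pos"].round(4),"rpy",o["orientation"].round(2),"MOVE",d.round(1),"rot",r.round(2),"F",o["force"].round(1),"open",round(o["opening"]*1000,1))
E
python3 -c "
from h import *
go(.554,.391,.2,-10.2)"
```

```text
t 0.6 pos [0.4813 0.4521 0.2494] rpy [-1.7995e+02 -1.0000e-02 -1.0000e+01] MOVE [82.2 47.6 49.3] rot [-0.01 -0.    0.04] F [0.7 0.3 0.1] open 60.5
```

```bash
python3 - <<'E'
from h import *
p,P=cloud("wrist"); save("w1",p,s=1.25); np.savez("w1",p=p,P=P)
def rect(m,name):
    n,l,s,c=cv2.connectedComponentsWithStats(m.astype(np.uint8))
    for i in range(1,n):
        if s[i,4]>150:
            q=P[l==i]; r=cv2.minAreaRect(q[:,:2].astype(np.float32)*1000)
            print(name,c[i].round(),s[i,4],np.round(np.nanmedian(q,0),3),[np.round(a,1) for a in r])
b=(abs(P[...,0]-.555)<.08)&(abs(P[...,1]-.39)<.07)
for lo,hi in [(.017,.027),(.037,.047),(.055,.063),(.072,.083)]: rect(b&(P[...,2]>lo)&(P[...,2]<hi),(lo,hi))
E
```

```text
(0.017, 0.027) [356.  90.] 944 [0.586 0.372 0.022] [array([565.4, 388.6]), array([ 59.9, 115.9]), np.float64(77.5)]
(0.037, 0.047) [351.  96.] 991 [0.58  0.396 0.042] [array([561.6, 392.4]), array([45.9, 99.9]), np.float64(79.9)]
(0.055, 0.063) [349. 108.] 770 [0.561 0.402 0.059] [array([555.3, 394.8]), array([30.4, 86.5]), np.float64(79.6)]
(0.072, 0.083) [358. 108.] 922 [0.557 0.391 0.077] [array([555.9, 390.6]), array([22. , 58.9]), np.float64(80.9)]
```

View pics/w1.png

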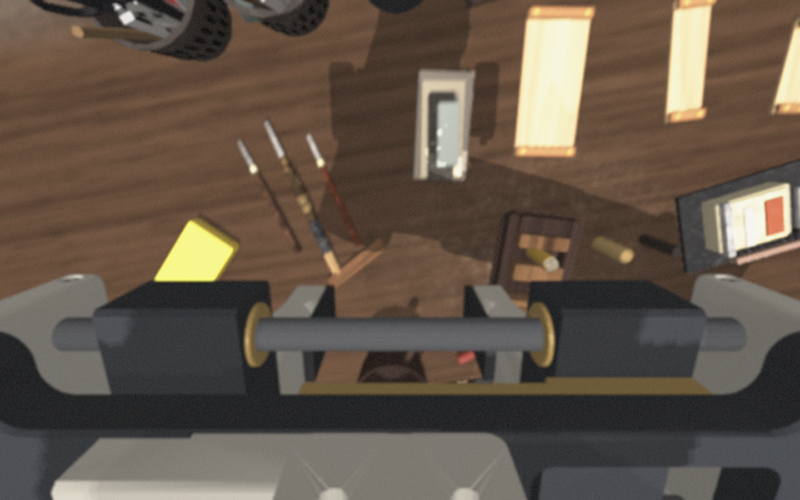

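The wrist view shows the stack at (445,125), the large holder at (553,80) and the cased holder at (690,60). The positions agree with the top view to within 2 mm. I grasp the small stone.

>>> {"method": "arm_command", "body": {"steps": [{"translation": [42, 24, 30], "rotation": [0, 0, 0], "claw": 60}, {"translation": [83, 47, 60], "rotation": [0, 0, 0], "claw": 60}, {"translation": [83, 47, 110], "rotation": [0, 0, 0], "claw": 60}, {"translation": [83, 47, 145], "rotation": [0, 0, 0], "claw": 60}, {"translation": [83, 47, 165], "rotation": [0, 0, 0], "claw": 60}]}}

```text
clock: 1.15
tool_pos: [0.552, 0.3896, 0.0786]
orientation: [179.7, 0.2, -10.2]
force: [-0.6, 0.0, 0.1]
opening: 0.0604
gripper_force: 0.0
```

```bash
python3 - <<'E'
from h import *
go(.555,.391,.062,-9.7)
z=np.load("w1.npz"); P=z["P"]; hsv=cv2.cvtColor(z["p"],cv2.COLOR_RGB2HSV)
for nm,x,y in [("L",.587,.260),("C",.586,.109)]:
    m=(abs(P[...,0]-x)<.1)&(abs(P[...,1]-y)<.06)&(P[...,2]>.003)&(P[...,2]<.03)&(hsv[...,2]>150)
    r=cv2.minAreaRect(P[m][:,:2].astype(np.float32)*1000); print(nm,m.sum(),r)
E
```

```text
t 1.15 pos [0.552  0.3896 0.0786] rpy [179.69   0.24 -10.17] MOVE [ 2.7 -2.  16.6] rot [ 0.06  0.05 -0.09] F [-0.6  0.   0.1] open 60.4
L 5773 ((588.5917358398438, 260.14404296875), (68.98306274414062, 152.1111602783203), 79.43848419189453)
C 2759 ((586.9463500976562, 108.9495849609375), (40.355167388916016, 122.93260192871094), 86.94874572753906)
```

>>> {"method": "arm_command", "body": {"steps": [{"translation": [1, -1, 9], "rotation": [0, 0, 0], "claw": 60}, {"translation": [1, -1, 17], "rotation": [0, 0, 0], "claw": 60}, {"translation": [1, -1, 17], "rotation": [0, 0, 0], "claw": 40}, {"translation": [1, -1, 17], "rotation": [0, 0, 0], "claw": 25}, {"translation": [1, -1, 17], "rotation": [0, 0, 0], "claw": 10}]}}

```text
clock: 1.65
tool_pos: [0.5554, 0.3941, 0.0684]
orientation: [-179.9, -0.1, -10.0]
force: [-0.5, 0.0, -0.3]
opening: 0.0414
gripper_force: 0.0
```

>>> {"method": "arm_command", "body": {"steps": [{"translation": [0, 0, 0], "rotation": [0, 0, 0], "claw": 10}, {"translation": [0, 0, 0], "rotation": [0, 0, 0], "claw": 10}, {"translation": [0, 0, 0], "rotation": [0, 0, 0], "claw": 10}]}}

```text
clock: 1.95
tool_pos: [0.5549, 0.3934, 0.0673]
orientation: [-180.0, -0.0, -10.0]
force: [0.0, -0.2, -0.5]
opening: 0.0175
gripper_force: 0.0
```

```bash
python3 - <<'E'
from h import *
go(.555,.391,.062,-9.7)
p,P=cloud("wrist"); save("w2",p,s=1.25)
go(.555,.391,.062,-9.7); print(ctrl.get_obs()["gripper_force"])
E
```

```text
t 1.95 pos [0.5549 0.3934 0.0673] rpy [-1.7997e+02 -2.0000e-02 -1.0030e+01] MOVE [0.5 2.4 5.3] rot [-0.01 -0.   -0.07] F [ 0.  -0.2 -0.5] open 17.5
t 2.0 pos [0.5549 0.3934 0.0671] rpy [-1.7998e+02 -1.0000e-02 -1.0040e+01] MOVE [0.5 2.3 5.1] rot [-0.   -0.   -0.07] F [-0.6 -0.6 -0.3] open 13.9
0.0
```

View pics/w2.png

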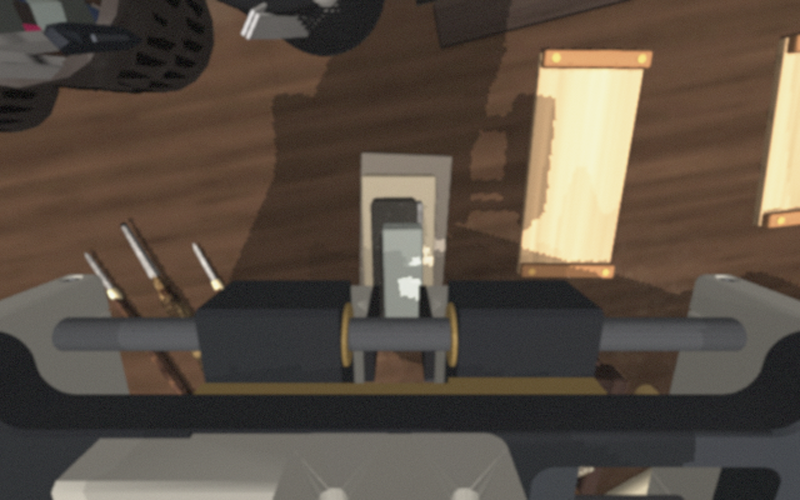

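```bash
python3 - <<'E'
from h import *
f,cx,cy,T=cam("wrist"); H=np.array(ctrl.calibration("wrist")["hand_eye"]); print(f,H.round(3))
for q in [(0,0,0),(0,0,-.019),(0,.007,0),(0,-.007,0),(0,-.007,-.019)]:
    c=np.linalg.inv(H)@np.array([*q,1]); print(q,1.25*(f*c[0]/c[2]+cx),1.25*(f*c[1]/c[2]+cy))
p,P=cloud("wrist")
def rect(m,name):
    r=cv2.minAreaRect(P[m][:,:2].astype(np.float32)*1000); print(name,m.sum(),r)
b=(abs(P[...,0]-.555)<.08)&(abs(P[...,1]-.39)<.07)
v,u=np.mgrid[:400,:640]; b&=v<225
for lo,hi in [(.017,.027),(.037,.047),(.055,.063),(.066,.09)]:
    m=b&(P[...,2]>lo)&(P[...,2]<hi); rect(m,lo); print(np.nanmedian(P[m],0))
o=ctrl.get_obs(); print(o["opening"],o["gripper_force"],o["force"])
E
```

```text
287.4148275404476 [[-0.001 -0.964 -0.265  0.072]
 [ 1.    -0.001 -0.001  0.   ]
 [ 0.001 -0.265  0.964 -0.196]
 [ 0.     0.     0.     1.   ]]
(0, 0, 0) 398.7541662935256 277.2347844693602
(0, 0, -0.019) 398.7154616563265 289.64884080186357
(0, 0.007, 0) 410.8337709773446 277.22734431214343
(0, -0.007, 0) 386.67551157490783 277.2422240414676
(0, -0.007, -0.019) 385.4714169674265 289.6564629399379
0.017 2150 ((578.4791259765625, 385.8100891113281), (59.91128921508789, 88.94245910644531), 77.7457046508789)
[0.60870896 0.36709312 0.02211951]
0.037 2163 ((577.2012939453125, 389.6911926269531), (45.858009338378906, 67.9131851196289), 79.88409423828125)
[0.59632362 0.38205118 0.04222337]
0.055 1200 ((574.3388671875, 391.0751953125), (30.27277183532715, 48.89171600341797), 80.5975112915039)
[0.58809333 0.39540978 0.05865733]
0.066 1457 ((570.63818359375, 388.44403076171875), (21.810279846191406, 30.39580535888672), 81.08252716064453)
[0.57214096 0.38800405 0.07659741]
0.012314389858014082 0.0 [-0.77418674  0.58150622  0.32389392]
```

```bash
python3 - <<'E'
from h import *
p,P=cloud("wrist"); q,Q=cloud("scene")
a=p[200:320,220:420]; 
# scene crop around the gripper
f,cx,cy,T=cam("scene"); c=np.linalg.inv(T)@np.array([.555,.391,.07,1]); u,v=int(f*c[0]/c[2]+cx),int(f*c[1]/c[2]+cy); print(u,v)
b=q[max(v-60,0):v+60,u-50:u+50]
im=np.hstack([cv2.resize(a,(500,300)),cv2.resize(b,(250,300),interpolation=cv2.INTER_CUBIC)])
save("mix",im)
print(ctrl.get_obs()["opening"], ctrl.get_obs()["clock"])
# heights of finger pixels in wrist
for r in (225,232,240,255): print(r,[(c,P[r,c].round(3).tolist()) for c in (285,292,310,318,345,352)])
E
```

```text
303 176
0.01063834906545654 2.15
225 [(285, [0.596, 0.397, 0.178]), (292, [0.547, 0.417, 0.041]), (310, [0.557, 0.399, 0.077]), (318, [0.556, 0.394, 0.076]), (345, [0.539, 0.375, 0.042]), (352, [0.592, 0.376, 0.178])]
232 [(285, [0.595, 0.397, 0.182]), (292, [0.569, 0.406, 0.117]), (310, [0.552, 0.4, 0.076]), (318, [0.551, 0.395, 0.077]), (345, [0.564, 0.377, 0.116]), (352, [0.591, 0.377, 0.182])]
240 [(285, [0.595, 0.396, 0.188]), (292, [0.569, 0.405, 0.126]), (310, [0.546, 0.401, 0.077]), (318, [0.545, 0.396, 0.077]), (345, [0.564, 0.378, 0.126]), (352, [0.589, 0.377, 0.183])]
255 [(285, [0.59, 0.397, 0.188]), (292, [0.588, 0.395, 0.185]), (310, [0.588, 0.39, 0.185]), (318, [0.587, 0.388, 0.185]), (345, [0.585, 0.38, 0.184]), (352, [0.587, 0.378, 0.188])]
```

View pics/mix.png

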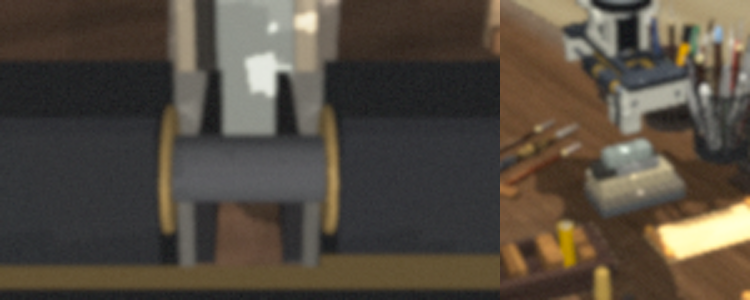

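```bash
python3 - <<'E'
from h import *
q,Q=cloud("scene"); 
go(.555,.391,.06,-10)
for lo in np.arange(.05,.2,.01):
    m=(abs(Q[...,0]-.555)<.09)&(abs(Q[...,1]-.391)<.11)&(Q[...,2]>=lo)&(Q[...,2]<lo+.01)
    if m.sum(): a=Q[m]; print(round(lo,2),m.sum(),a.min(0).round(3),a.max(0).round(3))
E
```

```text
t 2.2 pos [0.5548 0.3933 0.0668] rpy [180.     0.   -10.04] MOVE [0.6 2.2 6.8] rot [ 0.    0.   -0.01] F [ 0.8 -1.2  0.4] open 10.2
0.05 97 [0.508 0.37  0.05 ] [0.598 0.414 0.06 ]
0.06 57 [0.509 0.373 0.06 ] [0.589 0.409 0.07 ]
0.07 94 [0.523 0.371 0.07 ] [0.585 0.407 0.079]
0.1 11 [0.544 0.369 0.105] [0.556 0.414 0.11 ]
0.11 34 [0.54  0.371 0.11 ] [0.562 0.416 0.12 ]
0.12 36 [0.541 0.367 0.12 ] [0.562 0.412 0.13 ]
0.13 19 [0.54  0.37  0.131] [0.56  0.418 0.14 ]
0.14 12 [0.54  0.378 0.141] [0.549 0.417 0.148]
0.15 3 [0.538 0.374 0.154] [0.541 0.384 0.158]
0.16 1 [0.547 0.479 0.169] [0.547 0.479 0.169]
0.17 108 [0.501 0.299 0.17 ] [0.578 0.487 0.18 ]
0.18 173 [0.5   0.297 0.18 ] [0.582 0.485 0.19 ]
0.19 183 [0.499 0.29  0.19 ] [0.574 0.489 0.2  ]
0.2 170 [0.499 0.29  0.2  ] [0.573 0.489 0.21 ]
```

The fingers closed on nothing, and both depth cameras show why. The real tips are at z ≈ 0.106 and the body starts at 0.172, but the reported TCP is 0.067. So the reported tool frame sits about 39 mm beyond the real tips, which contradicts the interface text. In xy it agrees. I will allow for 39 mm from here on and check it at contact: reopen, then descend another 42 mm.

>>> {"method": "arm_command", "body": {"steps": [{"translation": [0, 2, 0], "rotation": [0, 0, 0], "claw": 60}, {"translation": [0, 2, 0], "rotation": [0, 0, 0], "claw": 60}, {"translation": [0, 2, 0], "rotation": [0, 0, 0], "claw": 60}, {"translation": [0, 2, 0], "rotation": [0, 0, 0], "claw": 60}, {"translation": [0, 2, 0], "rotation": [0, 0, 0], "claw": 60}]}}

```text
clock: 2.7
tool_pos: [0.5545, 0.3914, 0.0668]
orientation: [-180.0, 0.0, -10.0]
force: [-0.3, 0.2, 0.1]
opening: 0.0449
gripper_force: 0.0
```

>>> {"method": "arm_command", "body": {"steps": [{"translation": [0, 0, 12], "rotation": [0, 0, 0], "claw": 50}, {"translation": [0, 0, 25], "rotation": [0, 0, 0], "claw": 50}, {"translation": [0, 0, 34], "rotation": [0, 0, 0], "claw": 50}, {"translation": [0, 0, 42], "rotation": [0, 0, 0], "claw": 50}, {"translation": [0, 0, 42], "rotation": [0, 0, 0], "claw": 50}]}}

```text
clock: 3.2
tool_pos: [0.5537, 0.3905, 0.0228]
orientation: [179.9, 0.1, -10.0]
force: [-0.6, 0.7, -0.1]
opening: 0.0502
gripper_force: 0.0
```

```bash
python3 - <<'E'
from h import *
q,Q=cloud("scene"); 
go(.555,.391,.025,-9.7)
f,cx,cy,T=cam("scene"); save("s2",q[116:226,243:363],s=5)
for lo in np.arange(.04,.15,.01):
    m=(abs(Q[...,0]-.555)<.09)&(abs(Q[...,1]-.391)<.11)&(Q[...,2]>=lo)&(Q[...,2]<lo+.01)
    if m.sum(): a=Q[m]; print(round(lo,2),m.sum(),a.min(0).round(3),a.max(0).round(3))
E
```

```text
t 3.25 pos [0.5542 0.3909 0.0238] rpy [ 1.7991e+02  5.0000e-02 -1.0040e+01] MOVE [ 0.8 -0.2 -1.2] rot [ 0.02  0.01 -0.07] F [ 0.3 -0.   0.9] open 49.6
0.04 110 [0.508 0.36  0.04 ] [0.608 0.42  0.05 ]
0.05 70 [0.508 0.371 0.05 ] [0.6   0.413 0.06 ]
0.06 65 [0.51  0.349 0.06 ] [0.581 0.425 0.07 ]
0.07 88 [0.524 0.344 0.07 ] [0.58 0.43 0.08]
0.08 33 [0.535 0.345 0.08 ] [0.558 0.428 0.09 ]
0.09 21 [0.536 0.344 0.09 ] [0.558 0.433 0.1  ]
0.1 3 [0.548 0.43  0.103] [0.551 0.433 0.109]
0.11 4 [0.556 0.416 0.117] [0.565 0.422 0.12 ]
0.12 31 [0.499 0.298 0.123] [0.575 0.479 0.13 ]
0.13 128 [0.5   0.296 0.13 ] [0.579 0.484 0.14 ]
0.14 171 [0.499 0.296 0.14 ] [0.578 0.482 0.15 ]
```

View pics/s2.png

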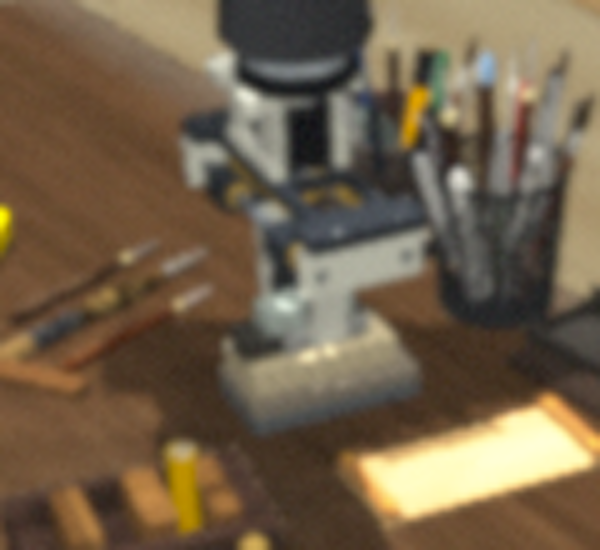

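The scene crop shows the near finger beside the small stone at (330,310), with its tip just above the lower stones. I close the fingers.

>>> {"method": "arm_command", "body": {"steps": [{"translation": [0, 0, 0], "rotation": [0, 0, 0], "claw": 10}, {"translation": [0, 0, 0], "rotation": [0, 0, 0], "claw": 10}, {"translation": [0, 0, 0], "rotation": [0, 0, 0], "claw": 10}, {"translation": [0, 0, 0], "rotation": [0, 0, 0], "claw": 10}, {"translation": [0, 0, 0], "rotation": [0, 0, 0], "claw": 10}]}}

```text
clock: 3.75
tool_pos: [0.5546, 0.3915, 0.0252]
orientation: [-180.0, -0.0, -10.0]
force: [0.1, 0.2, 2.1]
opening: 0.0215
gripper_force: 29.9
```

>>> {"method": "arm_command", "body": {"steps": [{"translation": [0, 0, -3], "rotation": [0, 0, 0], "claw": 10}, {"translation": [0, 0, -15], "rotation": [0, 0, 0], "claw": 10}, {"translation": [0, 0, -45], "rotation": [0, 0, 0], "claw": 10}, {"translation": [0, 0, -70], "rotation": [0, 0, 0], "claw": 10}, {"translation": [0, 0, -80], "rotation": [0, 0, 0], "claw": 10}]}}

```text
clock: 4.25
tool_pos: [0.5559, 0.3925, 0.1088]
orientation: [-179.8, -0.2, -10.0]
force: [1.2, 0.4, 0.2]
opening: 0.0219
gripper_force: 29.9
```

```bash
python3 -c "
from h import *
go(.558,-.012,.105,-10.6)"
```

```text
t 4.25 pos [0.5559 0.3925 0.1088] rpy [-1.7978e+02 -1.7000e-01 -1.0010e+01] MOVE [ 72.4 398.    2.5] rot [-0.04 -0.03  0.12] F [1.2 0.4 0.2] open 21.9
```

>>> {"method": "arm_command", "body": {"steps": [{"translation": [4, 20, 0], "rotation": [0, 0, 0], "claw": 10}, {"translation": [11, 60, 0], "rotation": [0, 0, 0], "claw": 10}, {"translation": [19, 105, 0], "rotation": [0, 0, 0], "claw": 10}, {"translation": [27, 150, 0], "rotation": [0, 0, 0], "claw": 10}, {"translation": [35, 195, 0], "rotation": [0, 0, 0], "claw": 10}]}}

```text
clock: 4.75
tool_pos: [0.5538, 0.1907, 0.1042]
orientation: [180.0, 0.1, -10.0]
force: [0.6, -1.0, -0.6]
opening: 0.0216
gripper_force: 29.9
```

>>> {"method": "arm_command", "body": {"steps": [{"translation": [8, 45, 0], "rotation": [0, 0, 0], "claw": 10}, {"translation": [16, 90, 0], "rotation": [0, 0, 0], "claw": 10}, {"translation": [23, 130, 0], "rotation": [0, 0, 0], "claw": 10}, {"translation": [27, 150, 0], "rotation": [0, 0, 0], "claw": 10}, {"translation": [27, 150, 0], "rotation": [0, 0, 0], "claw": 10}]}}

```text
clock: 5.25
tool_pos: [0.554, 0.0375, 0.1043]
orientation: [180.0, 0.1, -10.2]
force: [-0.0, 0.1, -0.0]
opening: 0.0219
gripper_force: 29.9
```

```bash
cat >> h.py <<'E'
def holder(P,p,x,y):
    hsv=cv2.cvtColor(p,cv2.COLOR_RGB2HSV)
    m=(abs(P[...,0]-x)<.1)&(abs(P[...,1]-y)<.055)&(P[...,2]>.002)&(P[...,2]<.018)&(hsv[...,2]>130)
    m=cv2.morphologyEx(m.astype(np.uint8),cv2.MORPH_OPEN,np.ones((3,3)))>0
    r=cv2.minAreaRect(P[m][:,:2].astype(np.float32)*1000); print("holder",m.sum(),[np.round(a,1) for a in r])
def stone(P,p,x,y,lo,hi,w=.04):
    m=(abs(P[...,0]-x)<.08)&(abs(P[...,1]-y)<w)&(P[...,2]>lo)&(P[...,2]<hi)
    r=cv2.minAreaRect(P[m][:,:2].astype(np.float32)*1000); print("stone",m.sum(),np.median(P[m],0).round(4),[np.round(a,1) for a in r])
E
python3 - <<'E'
from h import *
go(.558,-.012,.105,-10.6)
p,P=cloud("wrist"); save("w3",p,s=1.25)
for a in [(.558,-.012),(.558,-.159),(.587,.109)]: holder(P,p,*a)
E
```

```text
t 5.25 pos [0.554  0.0375 0.1043] rpy [ 1.7996e+02  9.0000e-02 -1.0240e+01] MOVE [12.7 48.  -0.7] rot [0.01 0.02 0.07] F [-0.   0.1 -0. ] open 21.9
holder 2610 [array([560.3, -12.3]), array([30.1, 94.5]), np.float64(79.5)]
holder 7474 [array([ 559.9, -159.3]), array([135.8,  55.4]), np.float64(0.1)]
holder 4110 [array([589.9, 109. ]), array([ 38.1, 118.6]), np.float64(86.7)]
```

View pics/w3.png

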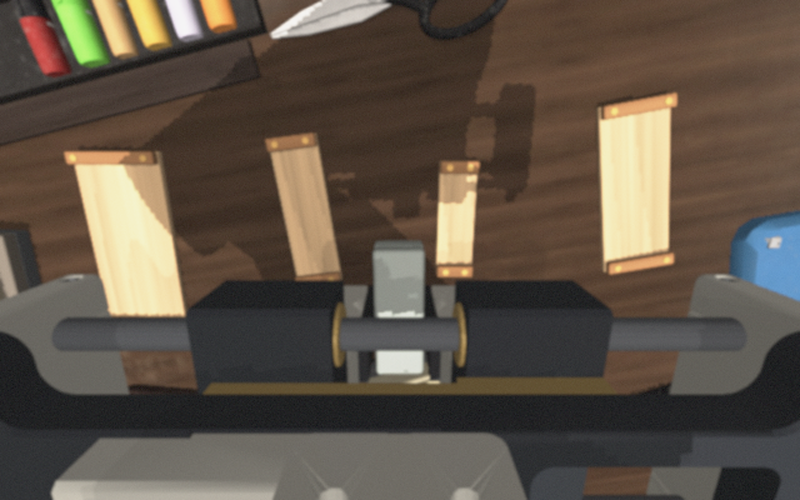

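The view shows the small stone held square at (399,310), the small holder at (458,220), the medium at (637,185), the cased at (305,205) and the large at (125,235). I place the small stone.

>>> {"method": "arm_command", "body": {"steps": [{"translation": [7, 24, 20], "rotation": [0, 0, 0.1], "claw": 10}, {"translation": [13.5, 48.5, 50], "rotation": [0, 0, 0.1], "claw": 10}, {"translation": [13.5, 48.5, 90], "rotation": [0, 0, 0.1], "claw": 10}, {"translation": [13.5, 48.5, 115], "rotation": [0, 0, 0.1], "claw": 10}, {"translation": [13.5, 48.5, 123], "rotation": [0, 0, 0.1], "claw": 10}]}}

```text
clock: 5.8
tool_pos: [0.5578, -0.0095, -0.0212]
orientation: [179.9, 0.3, -10.5]
force: [-0.2, -0.4, -0.6]
opening: 0.0218
gripper_force: 29.9
```

>>> {"method": "arm_command", "body": {"steps": [{"translation": [0, 0, 3], "rotation": [0, 0, 0], "claw": 10}, {"translation": [0, 0, 5], "rotation": [0, 0, 0], "claw": 10}, {"translation": [0, 0, 7], "rotation": [0, 0, 0], "claw": 10}, {"translation": [0, 0, 8], "rotation": [0, 0, 0], "claw": 10}, {"translation": [0, 0, 8], "rotation": [0, 0, 0], "claw": 10}]}}

```text
clock: 6.3
tool_pos: [0.5607, -0.0091, -0.0255]
orientation: [-180.0, -0.1, -10.5]
force: [0.1, -0.2, 0.5]
opening: 0.0218
gripper_force: 29.9
```

```bash
python3 - <<'E'
from h import *
go(.559,-.0125,-.0275,-10.6)
p,P=cloud("wrist"); stone(P,p,.56,-.0125,.018,.035)
q,Q=cloud("scene"); stone(Q,q,.56,-.0125,.020,.04,.018)
go(.559,-.0125,-.0275,-10.6)
E
```

```text
t 6.3 pos [ 0.5607 -0.0091 -0.0255] rpy [-1.7997e+02 -6.0000e-02 -1.0530e+01] MOVE [-1.   3.7  2. ] rot [-0.01 -0.01  0.01] F [ 0.1 -0.2  0.5] open 21.8
stone 3644 [ 0.5727 -0.0108  0.026 ] [array([562.7, -13.1]), array([62.2, 46.3]), np.float64(9.2)]
stone 106 [ 0.5465 -0.0074  0.0257] [array([546.3,  -5.2]), array([38.2, 31.3]), np.float64(51.9)]
t 6.4 pos [ 0.5606 -0.0091 -0.0256] rpy [-1.7997e+02 -5.0000e-02 -1.0530e+01] MOVE [-1.   3.6  1.9] rot [-0.01 -0.01  0.01] F [ 0.6  0.5 -1. ] open 21.6
```

>>> {"method": "arm_command", "body": {"steps": [{"translation": [-1, 3.5, 0], "rotation": [0, 0, 0], "claw": 10}, {"translation": [-1, 3.5, 1], "rotation": [0, 0, 0], "claw": 10}, {"translation": [-1, 3.5, 2], "rotation": [0, 0, 0], "claw": 10}, {"translation": [-1, 3.5, 2], "rotation": [0, 0, 0], "claw": 10}]}}

```text
clock: 6.8
tool_pos: [0.5585, -0.0128, -0.0273]
orientation: [180.0, -0.0, -10.5]
force: [-2.5, -0.6, 9.5]
opening: 0.0213
gripper_force: 29.9
```

>>> {"method": "arm_command", "body": {"steps": [{"translation": [0, 0, 0], "rotation": [0, 0, 0], "claw": 45}, {"translation": [0, 0, 0], "rotation": [0, 0, 0], "claw": 45}, {"translation": [0, 0, 0], "rotation": [0, 0, 0], "claw": 45}, {"translation": [0, 0, -5], "rotation": [0, 0, 0], "claw": 50}, {"translation": [0, 0, -30], "rotation": [0, 0, 0], "claw": 55}]}}

```text
clock: 7.3
tool_pos: [0.5565, -0.0131, -0.0]
orientation: [179.9, 0.3, -10.6]
force: [0.0, -0.1, -0.4]
opening: 0.0522
gripper_force: 0.0
```

>>> {"method": "arm_command", "body": {"steps": [{"translation": [0, -20, -45], "rotation": [0, 0, 0], "claw": 60}, {"translation": [-5, -60, -80], "rotation": [0, 0, 0], "claw": 60}, {"translation": [-12, -105, -110], "rotation": [0, 0, -0.1], "claw": 60}, {"translation": [-20, -152, -110], "rotation": [0, 0, -0.1], "claw": 60}, {"translation": [-29, -200, -110], "rotation": [0, 0, -0.1], "claw": 60}]}}

```text
clock: 7.8
tool_pos: [0.5675, 0.1883, 0.1143]
orientation: [-179.8, -0.2, -10.1]
force: [0.8, -0.4, -1.1]
opening: 0.0598
gripper_force: 0.0
```

```bash
python3 - <<'E'
from h import *
q,Q=cloud("top"); stone(Q,q,.559,-.0125,.018,.04,.03)
stone(Q,q,.559,.39,.048,.07,.05)
go(.555,.395,.08,-10)
E
```

```text
stone 155 [ 0.5579 -0.0113  0.0237] [array([552. , -10.8]), array([21.9, 72.2]), np.float64(79.7)]
stone 3 [0.5982 0.4004 0.0584] [array([601.4, 402.1]), array([10.3,  2.4]), np.float64(40.0)]
t 7.85 pos [0.568  0.1945 0.1134] rpy [-179.8    -0.19   -9.88] MOVE [ -47.3 -195.2   34. ] rot [-0.04 -0.04  0.02] F [2.4 5.1 1.1] open 60.1
```

>>> {"method": "arm_command", "body": {"steps": [{"translation": [-12, -48, 0], "rotation": [0, 0, 0], "claw": 60}, {"translation": [-24, -96, 0], "rotation": [0, 0, 0], "claw": 60}, {"translation": [-35, -144, 0], "rotation": [0, 0, 0], "claw": 60}, {"translation": [-45, -184, 10], "rotation": [0, 0, 0], "claw": 60}, {"translation": [-48, -195, 34], "rotation": [0, 0, 0], "claw": 60}]}}

```text
clock: 8.35
tool_pos: [0.5542, 0.3918, 0.0796]
orientation: [-179.8, -0.2, -9.8]
force: [0.2, -1.3, -0.5]
opening: 0.0601
gripper_force: 0.0
```

>>> {"method": "arm_command", "body": {"steps": [{"translation": [0, 0, 5], "rotation": [0, 0, 0], "claw": 60}, {"translation": [0, 0, 5], "rotation": [0, 0, 0], "claw": 60}]}}

```text
clock: 8.55
tool_pos: [0.5526, 0.3857, 0.0715]
orientation: [179.8, 0.1, -10.0]
force: [0.4, -0.7, 1.2]
opening: 0.0597
gripper_force: 0.0
```

```bash
python3 - <<'E'
from h import *
p,P=cloud("wrist"); stone(P,p,.555,.395,.053,.065,.04); stone(P,p,.56,.395,.037,.048,.04); stone(P,p,.56,.395,.017,.028,.05)
go(.555,.395,.008,-10)
E
```

```text
stone 3731 [0.5645 0.393  0.0588] [array([561.1, 393.3]), array([30.4, 75.7]), np.float64(80.4)]
stone 2645 [0.5845 0.3819 0.0422] [array([563.3, 392.2]), array([45.9, 96.5]), np.float64(79.8)]
stone 2345 [0.6007 0.3684 0.0222] [array([565.4, 388.3]), array([ 59.2, 115.7]), np.float64(77.8)]
t 8.6 pos [0.5534 0.3858 0.0729] rpy [ 1.7994e+02  2.0000e-02 -1.0040e+01] MOVE [-0.  -9.4 64.8] rot [ 0.01  0.   -0.01] F [0.  0.8 0.3] open 60.1
```

>>> {"method": "arm_command", "body": {"steps": [{"translation": [0, -9.5, 10], "rotation": [0, 0, 0], "claw": 55}, {"translation": [0, -9.5, 30], "rotation": [0, 0, 0], "claw": 55}, {"translation": [0, -9.5, 50], "rotation": [0, 0, 0], "claw": 55}, {"translation": [0, -9.5, 60], "rotation": [0, 0, 0], "claw": 55}, {"translation": [0, -9.5, 64], "rotation": [0, 0, 0], "claw": 55}]}}

```text
clock: 9.1
tool_pos: [0.5551, 0.3953, 0.0081]
orientation: [179.9, 0.0, -10.1]
force: [-0.9, 0.8, -0.2]
opening: 0.055
gripper_force: 0.0
```

>>> {"method": "arm_command", "body": {"steps": [{"translation": [0, 0, 0], "rotation": [0, 0, 0], "claw": 55}, {"translation": [0, 0, 0], "rotation": [0, 0, 0], "claw": 55}]}}

```text
clock: 9.3
tool_pos: [0.5558, 0.3963, 0.0099]
orientation: [-179.9, -0.1, -10.0]
force: [0.5, 0.1, 0.2]
opening: 0.055
gripper_force: 0.0
```

>>> {"method": "arm_command", "body": {"steps": [{"translation": [0, 0, 0], "rotation": [0, 0, 0], "claw": 18}, {"translation": [0, 0, 0], "rotation": [0, 0, 0], "claw": 18}, {"translation": [0, 0, 0], "rotation": [0, 0, 0], "claw": 18}, {"translation": [0, 0, 0], "rotation": [0, 0, 0], "claw": 18}, {"translation": [0, 0, 0], "rotation": [0, 0, 0], "claw": 18}]}}

```text
clock: 9.8
tool_pos: [0.5551, 0.3959, 0.0092]
orientation: [-180.0, -0.0, -10.0]
force: [-0.3, -1.4, 2.5]
opening: 0.0298
gripper_force: 30.0
```

>>> {"method": "arm_command", "body": {"steps": [{"translation": [0, 0, -3], "rotation": [0, 0, 0], "claw": 18}, {"translation": [0, 0, -15], "rotation": [0, 0, 0], "claw": 18}, {"translation": [0, 0, -45], "rotation": [0, 0, 0], "claw": 18}, {"translation": [5, 20, -70], "rotation": [0, 0, 0], "claw": 18}, {"translation": [15, 55, -75], "rotation": [0, 0, -0.5], "claw": 18}]}}

```text
clock: 10.3
tool_pos: [0.5621, 0.3418, 0.0881]
orientation: [-179.7, -0.3, -7.3]
force: [1.0, -0.6, -0.8]
opening: 0.0301
gripper_force: 30.0
```

>>> {"method": "arm_command", "body": {"steps": [{"translation": [14, 45, 0], "rotation": [0, 0, -0.5], "claw": 18}, {"translation": [28, 90, 0], "rotation": [0, 0, -0.8], "claw": 18}, {"translation": [42, 135, 0], "rotation": [0, 0, -0.9], "claw": 18}, {"translation": [55, 178, 0], "rotation": [0, 0, -0.9], "claw": 18}, {"translation": [60, 200, 0], "rotation": [0, 0, -0.9], "claw": 18}]}}

```text
clock: 10.8
tool_pos: [0.5937, 0.1299, 0.0849]
orientation: [-180.0, -0.0, -3.1]
force: [-0.0, 1.3, -1.2]
opening: 0.03
gripper_force: 30.0
```

>>> {"method": "arm_command", "body": {"steps": [{"translation": [0, 0, 5], "rotation": [0, 0, 0], "claw": 18}, {"translation": [0, 0, 15], "rotation": [0, 0, 0], "claw": 18}]}}

```text
clock: 11.0
tool_pos: [0.5945, 0.1329, 0.07]
orientation: [-179.9, -0.1, -3.1]
force: [0.7, 1.2, -1.0]
opening: 0.0299
gripper_force: 30.0
```

```bash
python3 - <<'E'
from h import *
p,P=cloud("wrist"); save("w4",p,s=1.25); holder(P,p,.587,.109)
go(.588,.109,-.027,-3.1)
E
```

```text
holder 2409 [array([606.7, 107.8]), array([38.1, 85.1]), np.float64(86.9)]
t 11.05 pos [0.593  0.1331 0.0674] rpy [-1.7999e+02  5.0000e-02 -3.0800e+00] MOVE [-3.6 24.3 94.4] rot [-0.    0.01  0.  ] F [-1.1 -0.6 -2.5] open 30.0
```

>>> {"method": "arm_command", "body": {"steps": [{"translation": [-4, 24, 10], "rotation": [0, 0, 0], "claw": 18}, {"translation": [-4, 24, 40], "rotation": [0, 0, 0], "claw": 18}, {"translation": [-4, 24, 70], "rotation": [0, 0, 0], "claw": 18}, {"translation": [-4, 24, 82], "rotation": [0, 0, 0], "claw": 18}, {"translation": [-4, 24, 86], "rotation": [0, 0, 0], "claw": 18}]}}

```text
clock: 11.55
tool_pos: [0.5872, 0.1096, -0.0187]
orientation: [179.9, 0.2, -3.0]
force: [-1.1, 0.4, -1.3]
opening: 0.03
gripper_force: 30.0
```

>>> {"method": "arm_command", "body": {"steps": [{"translation": [0, 0, 2], "rotation": [0, 0, 0], "claw": 18}, {"translation": [0, 0, 4], "rotation": [0, 0, 0], "claw": 18}, {"translation": [0, 0, 4], "rotation": [0, 0, 0], "claw": 18}, {"translation": [0, 0, 4], "rotation": [0, 0, 0], "claw": 18}]}}

```text
clock: 11.95
tool_pos: [0.5888, 0.1095, -0.0203]
orientation: [-180.0, -0.1, -3.0]
force: [1.1, 0.7, -1.1]
opening: 0.0302
gripper_force: 30.0
```

```bash
python3 - <<'E'
from h import *
go(.5875,.109,-.027,-3.1)
E
```

```text
t 11.95 pos [ 0.5888  0.1095 -0.0203] rpy [-1.7996e+02 -7.0000e-02 -3.0300e+00] MOVE [-1.3  0.6  6.7] rot [-0.01 -0.01  0.01] F [ 1.1  0.7 -1.1] open 30.2
```

>>> {"method": "arm_command", "body": {"steps": [{"translation": [-1, 0, 2], "rotation": [0, 0, 0], "claw": 18}, {"translation": [-1, 0, 4], "rotation": [0, 0, 0], "claw": 18}, {"translation": [-1, 0, 6], "rotation": [0, 0, 0], "claw": 18}, {"translation": [-1, 0, 7], "rotation": [0, 0, 0], "claw": 18}, {"translation": [-1, 0, 7], "rotation": [0, 0, 0], "claw": 18}]}}

```text
clock: 12.45
tool_pos: [0.5873, 0.1092, -0.0269]
orientation: [180.0, -0.0, -3.0]
force: [-5.6, -0.1, 12.7]
opening: 0.0298
gripper_force: 30.0
```

>>> {"method": "arm_command", "body": {"steps": [{"translation": [0, 0, 0], "rotation": [0, 0, 0], "claw": 50}, {"translation": [0, 0, 0], "rotation": [0, 0, 0], "claw": 50}, {"translation": [0, 0, 0], "rotation": [0, 0, 0], "claw": 50}, {"translation": [0, 0, -5], "rotation": [0, 0, 0], "claw": 50}, {"translation": [0, 0, -30], "rotation": [0, 0, 0], "claw": 60}]}}

```text
clock: 12.95
tool_pos: [0.5852, 0.1083, -0.0003]
orientation: [179.9, 0.3, -3.1]
force: [-0.2, -0.4, -0.3]
opening: 0.0536
gripper_force: 0.0
```

>>> {"method": "arm_command", "body": {"steps": [{"translation": [0, -10, -48], "rotation": [0, 0, 0], "claw": 70}, {"translation": [-5, -45, -80], "rotation": [0, 0, 0.5], "claw": 70}, {"translation": [-14, -95, -90], "rotation": [0, 0, 1], "claw": 70}, {"translation": [-22, -145, -90], "rotation": [0, 0, 1.4], "claw": 70}, {"translation": [-29, -195, -90], "rotation": [0, 0, 1.4], "claw": 70}]}}

```text
clock: 13.45
tool_pos: [0.5688, 0.3046, 0.0933]
orientation: [-179.9, -0.1, -10.1]
force: [1.4, 0.0, -0.3]
opening: 0.0701
gripper_force: 0.0
```

```bash
python3 - <<'E'
from h import *
q,Q=cloud("top"); stone(Q,q,.5875,.109,.018,.04,.03); stone(Q,q,.559,-.0125,.018,.04,.03)
go(.561,.3925,.07,-10.2)
E
```

```text
stone 289 [0.5874 0.1111 0.0223] [array([585. , 109.9]), array([ 30.3, 120.5]), np.float64(86.7)]
stone 162 [ 0.5581 -0.0116  0.0238] [array([556.7, -11.9]), array([23.5, 92.5]), np.float64(79.8)]
t 13.5 pos [0.5689 0.3113 0.0927] rpy [-1.7983e+02 -1.3000e-01 -9.8600e+00] MOVE [-21.7 -78.6  22.9] rot [-0.03 -0.03  0.07] F [3.  5.3 1.1] open 69.9
```

>>> {"method": "arm_command", "body": {"steps": [{"translation": [-12, -42, 0], "rotation": [0, 0, 0], "claw": 72}, {"translation": [-20, -72, 0], "rotation": [0, 0, 0], "claw": 72}, {"translation": [-21, -75, 15], "rotation": [0, 0, 0], "claw": 72}, {"translation": [-21, -75, 25], "rotation": [0, 0, 0], "claw": 72}, {"translation": [-21, -75, 25], "rotation": [0, 0, 0], "claw": 72}]}}

```text
clock: 14.0
tool_pos: [0.56, 0.3783, 0.0644]
orientation: [179.8, 0.2, -10.1]
force: [0.5, -0.0, -0.7]
opening: 0.0718
gripper_force: 0.0
```

```bash
python3 - <<'E'
from h import *
p,P=cloud("wrist"); stone(P,p,.56,.395,.037,.048,.05); stone(P,p,.56,.395,.017,.028,.05)
go(.561,.3925,-.011,-10.2)
E
```

```text
stone 5903 [0.5727 0.3906 0.0422] [array([569.1, 391.2]), array([45.9, 84.8]), np.float64(79.7)]
stone 2407 [0.6047 0.3678 0.0221] [array([569.4, 387.7]), array([ 59.6, 107.6]), np.float64(77.6)]
t 14.05 pos [0.5608 0.3785 0.0657] rpy [ 1.7986e+02  8.0000e-02 -1.0080e+01] MOVE [ -2.1 -14.   76.6] rot [0.03 0.02 0.02] F [ 0.5 -0.9  0.6] open 72.1
```

>>> {"method": "arm_command", "body": {"steps": [{"translation": [-2, -14, 10], "rotation": [0, 0, 0], "claw": 72}, {"translation": [-2, -14, 35], "rotation": [0, 0, 0], "claw": 72}, {"translation": [-2, -14, 60], "rotation": [0, 0, 0], "claw": 72}, {"translation": [-2, -14, 72], "rotation": [0, 0, 0], "claw": 72}, {"translation": [-2, -14, 77], "rotation": [0, 0, 0], "claw": 72}]}}

```text
clock: 14.55
tool_pos: [0.5615, 0.3935, -0.0114]
orientation: [179.9, 0.1, -10.1]
force: [0.4, 0.5, 1.4]
opening: 0.072
gripper_force: 0.0
```

>>> {"method": "arm_command", "body": {"steps": [{"translation": [0, 0, 0], "rotation": [0, 0, 0], "claw": 72}, {"translation": [0, 0, 0], "rotation": [0, 0, 0], "claw": 72}, {"translation": [0, 0, 0], "rotation": [0, 0, 0], "claw": 35}, {"translation": [0, 0, 0], "rotation": [0, 0, 0], "claw": 35}, {"translation": [0, 0, 0], "rotation": [0, 0, 0], "claw": 35}]}}

```text
clock: 15.05
tool_pos: [0.5619, 0.3946, -0.0095]
orientation: [-180.0, -0.0, -10.0]
force: [0.5, -0.9, 0.3]
opening: 0.0535
gripper_force: 0.0
```

>>> {"method": "arm_command", "body": {"steps": [{"translation": [0, 0, 0], "rotation": [0, 0, 0], "claw": 35}, {"translation": [0, 0, 0], "rotation": [0, 0, 0], "claw": 35}]}}

```text
clock: 15.25
tool_pos: [0.5617, 0.3942, -0.0098]
orientation: [180.0, -0.0, -10.0]
force: [-1.2, -1.5, 3.4]
opening: 0.0459
gripper_force: 30.0
```

>>> {"method": "arm_command", "body": {"steps": [{"translation": [0, 0, -3], "rotation": [0, 0, 0], "claw": 35}, {"translation": [0, 0, -15], "rotation": [0, 0, 0], "claw": 35}, {"translation": [0, 0, -45], "rotation": [0, 0, 0], "claw": 35}, {"translation": [4, 20, -75], "rotation": [0, 0, 0], "claw": 35}, {"translation": [10, 55, -85], "rotation": [0, 0, 0], "claw": 35}]}}

```text
clock: 15.75
tool_pos: [0.5639, 0.341, 0.0788]
orientation: [-179.7, -0.2, -9.9]
force: [0.5, 0.3, -1.8]
opening: 0.0461
gripper_force: 30.0
```

>>> {"method": "arm_command", "body": {"steps": [{"translation": [8, 45, 0], "rotation": [0, 0, -0.2], "claw": 35}, {"translation": [16, 90, 0], "rotation": [0, 0, -0.4], "claw": 35}, {"translation": [24, 135, 0], "rotation": [0, 0, -0.6], "claw": 35}, {"translation": [32, 180, 0], "rotation": [0, 0, -0.8], "claw": 35}, {"translation": [40, 225, 0], "rotation": [0, 0, -1], "claw": 35}]}}

```text
clock: 16.25
tool_pos: [0.562, 0.1084, 0.0757]
orientation: [-180.0, -0.0, -5.0]
force: [0.8, -0.9, -2.5]
opening: 0.0459
gripper_force: 30.0
```

```bash
python3 - <<'E'
from h import *
z=np.load("top.npz"); P=z["P"]
m=(P[...,0]>.48)&(P[...,0]<.66)&(P[...,1]>-.30)&(P[...,1]<-.08)&(P[...,2]>.03)
print(m.sum(), P[m].min(0) if m.any() else '', P[m].max(0) if m.any() else '')
s=np.load("scene.npz")["P"]; m=(s[...,0]>.48)&(s[...,0]<.66)&(s[...,1]>-.30)&(s[...,1]<-.08)&(s[...,2]>.03); print(m.sum(), s[m].max(0) if m.any() else '')
go(.559,-.1595,.075,0)
E
```

```text
0  
0 
t 16.25 pos [0.562  0.1084 0.0757] rpy [-1.7997e+02 -5.0000e-02 -4.9700e+00] MOVE [ 20.2 267.1   0.6] rot [-0.01 -0.01 -0.99] F [ 0.8 -0.9 -2.5] open 45.9
```

>>> {"method": "arm_command", "body": {"steps": [{"translation": [3, 45, 0], "rotation": [0, 0, -0.3], "claw": 35}, {"translation": [7, 90, 0], "rotation": [0, 0, -0.6], "claw": 35}, {"translation": [11, 135, 0], "rotation": [0, 0, -0.8], "claw": 35}, {"translation": [15, 180, 0], "rotation": [0, 0, -1], "claw": 35}, {"translation": [18, 220, 0], "rotation": [0, 0, -1], "claw": 35}]}}

```text
clock: 16.75
tool_pos: [0.5607, -0.1128, 0.0758]
orientation: [-180.0, -0.1, -0.0]
force: [0.8, -0.0, -2.9]
opening: 0.045
gripper_force: 30.0
```

>>> {"method": "arm_command", "body": {"steps": [{"translation": [0, 20, 0], "rotation": [0, 0, 0], "claw": 35}, {"translation": [0, 30, 10], "rotation": [0, 0, 0], "claw": 35}, {"translation": [0, 30, 20], "rotation": [0, 0, 0], "claw": 35}, {"translation": [0, 30, 20], "rotation": [0, 0, 0], "claw": 35}]}}

```text
clock: 17.15
tool_pos: [0.5594, -0.1403, 0.0531]
orientation: [-180.0, 0.2, -0.1]
force: [-0.7, 0.7, -2.8]
opening: 0.046
gripper_force: 30.0
```

```bash
python3 - <<'E'
from h import *
p,P=cloud("wrist"); holder(P,p,.559,-.159)
q,Q=cloud("scene"); holder(Q,q,.559,-.159)
go(.559,-.1595,-.0255,0)
E
```

```text
holder 2971 [array([ 582.4, -159.3]), array([91.2, 54. ]), np.float64(0.2)]
holder 966 [array([ 563.3, -160.4]), array([ 60.2, 149.7]), np.float64(87.3)]
t 17.25 pos [ 0.5606 -0.1399  0.0544] rpy [1.8e+02 6.0e-02 3.0e-02] MOVE [-1.5 19.6 79.9] rot [0.   0.01 0.01] F [-0.3 -0.  -2.4] open 46.1
```

>>> {"method": "arm_command", "body": {"steps": [{"translation": [-1, 19.5, 10], "rotation": [0, 0, 0], "claw": 35}, {"translation": [-1, 19.5, 40], "rotation": [0, 0, 0], "claw": 35}, {"translation": [-1, 19.5, 62], "rotation": [0, 0, 0], "claw": 35}, {"translation": [-1, 19.5, 68], "rotation": [0, 0, 0], "claw": 35}, {"translation": [-1, 19.5, 71], "rotation": [0, 0, 0], "claw": 35}]}}

```text
clock: 17.75
tool_pos: [0.5599, -0.1597, -0.0163]
orientation: [180.0, 0.0, 0.0]
force: [0.3, 0.8, -2.1]
opening: 0.0454
gripper_force: 30.0
```

>>> {"method": "arm_command", "body": {"steps": [{"translation": [0, 0, 3], "rotation": [0, 0, 0], "claw": 35}, {"translation": [0, 0, 4], "rotation": [0, 0, 0], "claw": 35}, {"translation": [0, 0, 4], "rotation": [0, 0, 0], "claw": 35}, {"translation": [0, 0, 4], "rotation": [0, 0, 0], "claw": 35}]}}

```text
clock: 18.15
tool_pos: [0.5602, -0.1603, -0.0195]
orientation: [180.0, -0.1, -0.0]
force: [-0.6, 0.1, -3.2]
opening: 0.0453
gripper_force: 30.0
```

```bash
python3 - <<'E'
from h import *
go(.5595,-.1595,-.0258,0)
E
```

```text
t 18.15 pos [ 0.5602 -0.1603 -0.0195] rpy [ 1.8e+02 -7.0e-02 -3.0e-02] MOVE [-0.7 -0.8  6.3] rot [ 0.   -0.01 -0.01] F [-0.6  0.1 -3.2] open 45.3
```

>>> {"method": "arm_command", "body": {"steps": [{"translation": [-0.5, -0.5, 2], "rotation": [0, 0, 0], "claw": 35}, {"translation": [-0.5, -0.5, 4], "rotation": [0, 0, 0], "claw": 35}, {"translation": [-0.5, -0.5, 5.5], "rotation": [0, 0, 0], "claw": 35}, {"translation": [-0.5, -0.5, 6.5], "rotation": [0, 0, 0], "claw": 35}, {"translation": [-0.5, -0.5, 6.5], "rotation": [0, 0, 0], "claw": 35}]}}

```text
clock: 18.65
tool_pos: [0.5592, -0.1598, -0.0258]
orientation: [180.0, 0.0, -0.0]
force: [-3.1, 1.5, 7.4]
opening: 0.0454
gripper_force: 30.0
```

>>> {"method": "arm_command", "body": {"steps": [{"translation": [0, 0, 0], "rotation": [0, 0, 0], "claw": 60}, {"translation": [0, 0, 0], "rotation": [0, 0, 0], "claw": 60}, {"translation": [0, 0, 0], "rotation": [0, 0, 0], "claw": 60}, {"translation": [0, 0, -5], "rotation": [0, 0, 0], "claw": 65}, {"translation": [0, 0, -30], "rotation": [0, 0, 0], "claw": 70}]}}

```text
clock: 19.15
tool_pos: [0.5571, -0.1598, 0.0014]
orientation: [-180.0, 0.3, -0.1]
force: [-0.3, 0.1, -0.0]
opening: 0.0678
gripper_force: 0.0
```

>>> {"method": "arm_command", "body": {"steps": [{"translation": [0, -10, -48], "rotation": [0, 0, 0], "claw": 80}, {"translation": [0, -45, -80], "rotation": [0, 0, 0.3], "claw": 80}, {"translation": [0, -95, -90], "rotation": [0, 0, 0.6], "claw": 80}, {"translation": [0, -145, -90], "rotation": [0, 0, 0.9], "claw": 80}, {"translation": [0, -195, -90], "rotation": [0, 0, 1.2], "claw": 80}]}}

```text
clock: 19.65
tool_pos: [0.5596, 0.036, 0.0947]
orientation: [-179.9, -0.1, -6.1]
force: [2.4, -0.0, 0.4]
opening: 0.0801
gripper_force: 0.0
```

>>> {"method": "arm_command", "body": {"steps": [{"translation": [-5, -50, 0], "rotation": [0, 0, 0.3], "claw": 80}, {"translation": [-10, -100, 0], "rotation": [0, 0, 0.6], "claw": 80}, {"translation": [-16, -150, 0], "rotation": [0, 0, 0.9], "claw": 80}, {"translation": [-21, -200, 0], "rotation": [0, 0, 1.2], "claw": 80}, {"translation": [-26, -245, 0], "rotation": [0, 0, 1.25], "claw": 80}]}}

```text
clock: 20.15
tool_pos: [0.5591, 0.283, 0.0938]
orientation: [-180.0, -0.0, -12.3]
force: [1.3, -0.9, 0.1]
opening: 0.0803
gripper_force: 0.0
```

```bash
python3 - <<'E'
from h import *
p,P=cloud("wrist"); stone(P,p,.5645,.3885,.017,.028,.05); holder(P,p,.588,.26)
q,Q=cloud("top"); stone(Q,q,.559,-.1595,.02,.04,.03)
go(.5645,.3885,.03,-12.3)
E
```

```text
stone 5242 [0.5837 0.3862 0.0222] [array([572.7, 386.8]), array([ 60.1, 100.9]), np.float64(77.7)]
holder 10794 [array([588.6, 260.3]), array([ 67.9, 151.8]), np.float64(79.4)]
stone 548 [ 0.5577 -0.1585  0.0258] [array([ 557.5, -158.6]), array([ 48.1, 100.7]), np.float64(89.1)]
t 20.25 pos [0.5595 0.2858 0.0934] rpy [-1.7994e+02 -6.0000e-02 -1.2040e+01] MOVE [ -16.6 -101.4   63.5] rot [-0.01 -0.01  0.05] F [-0.7 -0.3  0.5] open 79.8
```

>>> {"method": "arm_command", "body": {"steps": [{"translation": [-8, -48, 0], "rotation": [0, 0, 0], "claw": 82}, {"translation": [-15, -88, 0], "rotation": [0, 0, 0], "claw": 82}, {"translation": [-16, -101, 15], "rotation": [0, 0, 0], "claw": 82}, {"translation": [-16, -101, 40], "rotation": [0, 0, 0], "claw": 82}, {"translation": [-16, -101, 60], "rotation": [0, 0, 0], "claw": 82}]}}

```text
clock: 20.75
tool_pos: [0.5646, 0.3826, 0.0318]
orientation: [180.0, 0.0, -12.3]
force: [-0.2, 0.0, -0.8]
opening: 0.0816
gripper_force: 0.0
```

>>> {"method": "arm_command", "body": {"steps": [{"translation": [0, 0, 5], "rotation": [0, 0, 0], "claw": 82}, {"translation": [0, 0, 5], "rotation": [0, 0, 0], "claw": 82}]}}

```text
clock: 20.95
tool_pos: [0.5648, 0.3817, 0.0275]
orientation: [179.9, 0.1, -12.3]
force: [-0.5, -0.2, 0.3]
opening: 0.0823
gripper_force: 0.0
```

```bash
python3 - <<'E'
from h import *
go(.565,.3885,-.033,-12.3)
E
```

```text
t 20.95 pos [0.5648 0.3817 0.0275] rpy [ 1.7988e+02  5.0000e-02 -1.2300e+01] MOVE [-1.2 -6.8 60.4] rot [ 0.02  0.01 -0.  ] F [-0.5 -0.2  0.3] open 82.3
```

>>> {"method": "arm_command", "body": {"steps": [{"translation": [-1, -7, 5], "rotation": [0, 0, 0], "claw": 82}, {"translation": [-1, -7, 25], "rotation": [0, 0, 0], "claw": 82}, {"translation": [-1, -7, 45], "rotation": [0, 0, 0], "claw": 82}, {"translation": [-1, -7, 55], "rotation": [0, 0, 0], "claw": 82}, {"translation": [-1, -7, 60], "rotation": [0, 0, 0], "claw": 82}]}}

```text
clock: 21.45
tool_pos: [0.5658, 0.3899, -0.0319]
orientation: [180.0, 0.0, -12.3]
force: [-0.3, -0.2, 0.3]
opening: 0.082
gripper_force: 0.0
```

>>> {"method": "arm_command", "body": {"steps": [{"translation": [0, 0, 0], "rotation": [0, 0, 0], "claw": 82}, {"translation": [0, 0, 0], "rotation": [0, 0, 0], "claw": 50}, {"translation": [0, 0, 0], "rotation": [0, 0, 0], "claw": 50}, {"translation": [0, 0, 0], "rotation": [0, 0, 0], "claw": 50}, {"translation": [0, 0, 0], "rotation": [0, 0, 0], "claw": 50}]}}

```text
clock: 21.95
tool_pos: [0.5658, 0.3898, -0.031]
orientation: [-180.0, -0.0, -12.3]
force: [-0.0, -0.5, 3.0]
opening: 0.0595
gripper_force: 30.0
```

```bash
python3 - <<'E'
from h import *
go(.588,.2603,.03,-10.7)
E
```

```text
t 21.95 pos [ 0.5658  0.3898 -0.031 ] rpy [-1.7998e+02 -2.0000e-02 -1.2290e+01] MOVE [ 49.2 121.8 -61. ] rot [-0.   -0.   -0.32] F [-0.  -0.5  3. ] open 59.5
```

>>> {"method": "arm_command", "body": {"steps": [{"translation": [0, 0, -3], "rotation": [0, 0, 0], "claw": 50}, {"translation": [0, 0, -12], "rotation": [0, 0, 0], "claw": 50}, {"translation": [0, 0, -35], "rotation": [0, 0, 0], "claw": 50}, {"translation": [0, 0, -60], "rotation": [0, 0, 0], "claw": 50}, {"translation": [6, 15, -65], "rotation": [0, 0, 0], "claw": 50}]}}

```text
clock: 22.45
tool_pos: [0.57, 0.3766, 0.0371]
orientation: [-179.7, -0.2, -12.2]
force: [0.7, -0.1, -2.1]
opening: 0.0598
gripper_force: 30.0
```

>>> {"method": "arm_command", "body": {"steps": [{"translation": [16, 40, 0], "rotation": [0, 0, -0.1], "claw": 50}, {"translation": [32, 80, 0], "rotation": [0, 0, -0.3], "claw": 50}, {"translation": [40, 98, 0], "rotation": [0, 0, -0.3], "claw": 50}, {"translation": [43, 106, 10], "rotation": [0, 0, -0.3], "claw": 50}, {"translation": [43, 106, 20], "rotation": [0, 0, -0.3], "claw": 50}]}}

```text
clock: 22.95
tool_pos: [0.5879, 0.2599, 0.0129]
orientation: [-180.0, -0.0, -10.9]
force: [0.8, 0.4, -3.8]
opening: 0.0597
gripper_force: 30.0
```

>>> {"method": "arm_command", "body": {"steps": [{"translation": [0, 0, 5], "rotation": [0, 0, 0], "claw": 50}, {"translation": [0, 0, 5], "rotation": [0, 0, 0], "claw": 50}]}}

```text
clock: 23.15
tool_pos: [0.5869, 0.2615, 0.0067]
orientation: [179.9, 0.1, -10.7]
force: [-0.9, 0.1, -2.9]
opening: 0.0595
gripper_force: 30.0
```

```bash
python3 - <<'E'
from h import *
p,P=cloud("wrist"); save("w5",p,s=1.25)
holder(P,p,.588,.26); stone(P,p,.59,.26,.025,.11,.05)
go(.588,.2603,-.025,-10.7)
E
```

```text
holder 3703 [array([651.6, 248.4]), array([68.1, 22.6]), np.float64(79.2)]
stone 18040 [0.6064 0.2572 0.0599] [array([599.5, 258.8]), array([94.2, 89.9]), np.float64(79.2)]
t 23.2 pos [0.5872 0.2618 0.0074] rpy [ 1.7993e+02  6.0000e-02 -1.0720e+01] MOVE [ 1.1  1.3 32.4] rot [ 0.01  0.01 -0.  ] F [ 0.6 -0.4 -2.9] open 59.6
```

View pics/w5.png

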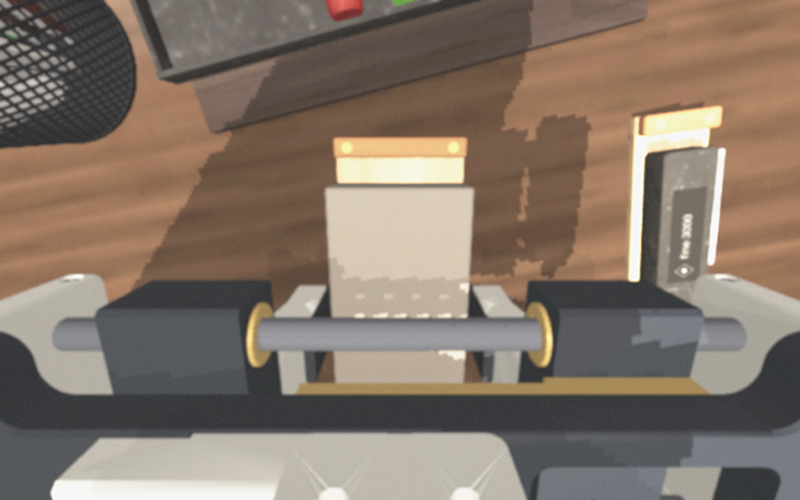

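The large stone is held level over its holder (399,250) and lined up with the cleat at (399,147). I lower it.

>>> {"method": "arm_command", "body": {"steps": [{"translation": [1, 1, 8], "rotation": [0, 0, 0], "claw": 50}, {"translation": [1, 1, 18], "rotation": [0, 0, 0], "claw": 50}, {"translation": [1, 1, 24], "rotation": [0, 0, 0], "claw": 50}, {"translation": [1, 1, 26], "rotation": [0, 0, 0], "claw": 50}, {"translation": [1, 1, 26], "rotation": [0, 0, 0], "claw": 50}]}}

```text
clock: 23.7
tool_pos: [0.5883, 0.2597, -0.0183]
orientation: [180.0, 0.0, -10.8]
force: [-0.2, -0.2, -3.3]
opening: 0.0594
gripper_force: 30.0
```

>>> {"method": "arm_command", "body": {"steps": [{"translation": [0, 0, 2], "rotation": [0, 0, 0], "claw": 50}, {"translation": [0, 0, 4], "rotation": [0, 0, 0], "claw": 50}, {"translation": [0, 0, 5], "rotation": [0, 0, 0], "claw": 50}, {"translation": [0, 0, 6], "rotation": [0, 0, 0], "claw": 50}, {"translation": [0, 0, 6], "rotation": [0, 0, 0], "claw": 50}]}}

```text
clock: 24.2
tool_pos: [0.5886, 0.2599, -0.0237]
orientation: [180.0, 0.0, -10.8]
force: [0.6, -0.1, -3.6]
opening: 0.0596
gripper_force: 30.0
```

>>> {"method": "arm_command", "body": {"steps": [{"translation": [0, 0, 1], "rotation": [0, 0, 0], "claw": 50}, {"translation": [0, 0, 1.7], "rotation": [0, 0, 0], "claw": 50}, {"translation": [0, 0, 1.7], "rotation": [0, 0, 0], "claw": 50}]}}

```text
clock: 24.5
tool_pos: [0.5887, 0.26, -0.025]
orientation: [-180.0, -0.0, -10.8]
force: [-1.8, -0.3, 1.1]
opening: 0.0599
gripper_force: 30.0
```

>>> {"method": "arm_command", "body": {"steps": [{"translation": [0, 0, 0], "rotation": [0, 0, 0], "claw": 78}, {"translation": [0, 0, 0], "rotation": [0, 0, 0], "claw": 78}, {"translation": [0, 0, 0], "rotation": [0, 0, 0], "claw": 78}, {"translation": [0, 0, -5], "rotation": [0, 0, 0], "claw": 80}, {"translation": [0, 0, -35], "rotation": [0, 0, 0], "claw": 80}]}}

```text
clock: 25.0
tool_pos: [0.5863, 0.2583, 0.0069]
orientation: [179.7, 0.3, -10.8]
force: [0.1, 0.4, -0.2]
opening: 0.0796
gripper_force: 0.0
```

>>> {"method": "arm_command", "body": {"steps": [{"translation": [0, 0, -45], "rotation": [0, 0, 0], "claw": 80}, {"translation": [-45, 0, -90], "rotation": [0, 0, 0], "claw": 80}, {"translation": [-70, 0, -135], "rotation": [0, 0, 0], "claw": 80}, {"translation": [-90, 0, -170], "rotation": [0, 0, 0], "claw": 80}, {"translation": [-90, 0, -170], "rotation": [0, 0, 0], "claw": 80}]}}

```text
clock: 25.5
tool_pos: [0.5009, 0.279, 0.1869]
orientation: [-179.5, -0.4, -10.7]
force: [0.5, 0.9, 0.2]
opening: 0.0799
gripper_force: 0.0
```

```bash
python3 - <<'E'
from h import *
p,P=cloud("wrist"); q,Q=cloud("scene"); t,U=cloud("top")
save("end",np.vstack([p[:220],cv2.resize(q[150:310,200:480],(640,366))]))
for n,x,y,h,w in [("L",.588,.2603,.028,.05),("C",.5875,.109,.023,.03),("S",.559,-.0125,.024,.03),("M",.5595,-.1595,.026,.04)]:
    print(n)
    for A,a in ((P,p),(U,t)):
        try: stone(A,a,x,y,h-.004,h+.006,w)
        except Exception: pass
m=(abs(U[...,0]-.39)<.03)&(abs(U[...,1]-.19)<.05)&(U[...,2]>.05); print(np.c_[U[m]].round(3)[:40:3]); go(.5,.2,.2,0)
E
```

```text
L
stone 5206 [0.592  0.2591 0.0282] [array([588.4, 259.5]), array([ 59.9, 114.8]), np.float64(79.2)]
stone 0 [nan nan nan] [array([0., 0.]), array([0., 0.]), np.float64(0.0)]
C
stone 2064 [0.5906 0.1103 0.0225] [array([587.3, 109. ]), array([31. , 88.2]), np.float64(86.6)]
stone 272 [0.5873 0.1111 0.0226] [array([583.1, 111.1]), array([ 31.7, 116.2]), np.float64(84.3)]
S
stone 1127 [ 0.5607 -0.0118  0.0237] [array([559.3, -12.6]), array([24.1, 59.2]), np.float64(79.4)]
stone 144 [ 0.5583 -0.0118  0.0241] [array([558.3, -11.8]), array([23. , 60.1]), np.float64(80.5)]
M
stone 0 [nan nan nan] [array([0., 0.]), array([0., 0.]), np.float64(0.0)]
stone 511 [ 0.5586 -0.1581  0.0262] [array([ 558.2, -159. ]), array([98.5, 47.5]), np.float64(0.2)]
[[0.398 0.211 0.056]
 [0.396 0.211 0.059]
 [0.393 0.216 0.058]
 [0.393 0.208 0.06 ]
 [0.39  0.214 0.062]
 [0.39  0.205 0.058]
 [0.39  0.155 0.058]
 [0.387 0.213 0.058]
 [0.387 0.205 0.056]
 [0.388 0.155 0.058]
 [0.385 0.213 0.052]
 [0.385 0.16  0.057]
 [0.385 0.152 0.058]
 [0.382 0.156 0.063]]
t 25.65 pos [0.5    0.2771 0.1805] rpy [-1.799e+02 -5.000e-02 -1.075e+01] MOVE [ 14.4  75.7 -19.6] rot [-0.02 -0.01 -2.15] F [ 0.1 -0.5 -1. ] open 80.0
  return _methods._mean(a, axis=axis, dtype=dtype,
  ret = um.true_divide(
```

View pics/end.png

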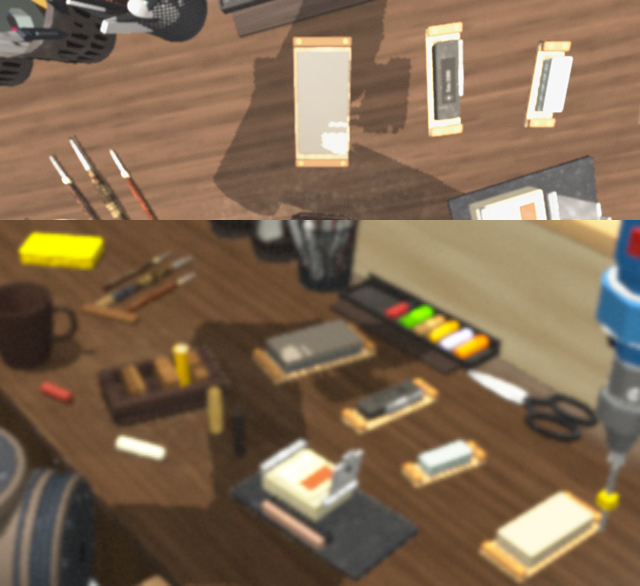

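The view shows all four stones flat in their own holders at (323,100), (445,85), (550,85) and, in the lower part, (548,530). They are centred within about 1 mm, and both blanks are standing at (215,410) and (238,430). I hand in.

```bash
python3 -c "
from plant import ctrl
print(ctrl.close_job())"
```

```text
the job is handed in; nothing more can be done
None
```

All four stones lie flat and centred to about 1–2 mm in their own holders by camera, both blanks are still upright, and I handed the job in at about 25.7 s with no verdict returned. The reported TCP sits about 39 mm beyond the real fingertips, contrary to the interface text, so my first grasp closed on air; I allowed for that on every later move.

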